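Stand the fallen pump body up and clamp it

TASK

The oil-pump body has toppled over on the bench. Stand it upright, spigot up, squarely on the steel plate between the two jaws of the trigger clamp, without dropping it, and let go. Then squeeze the clamp's trigger again and again until the sliding jaw holds the pump body firmly against the fixed jaw; move the jaw with the trigger only, and leave the other things on the bench where they are.

Things in the scene. Friction and masses are not known exactly. Their poses are not given: they have to be found in the camera images.
- pump_mid (a point): Centre of the fallen oil-pump body, of aluminium, 130 mm tall, about 0.5 kg, a square block 50 x 50 x 95 mm with a round spigot (34 mm across, 35 mm long) on top. z runs along its axis from foot to spigot, each end 65 mm from here; x, y are square to the block's sides. At the start it lies on a flat side, spigot roughly away from the robot.
- seat (a point): Point on top of the clamp's steel plate (125 x 290 mm, 12 mm thick, fixed to the bench) between the jaws; the pump's foot belongs here. Axes of the clamp: z up, y from the sliding jaw to the fixed jaw and on to the trigger, x away from the robot. The fixed jaw's face is 36 mm from here at +y. The jaws are black blocks, x = -27 to +43 mm, up to 46 mm (fixed) and 36 mm (sliding) above the plate.
- clamp: The trigger clamp. Origin: on the bench, in the plane of the fixed jaw's face; axes as for seat, which is at (0, -36, 12) mm. A steel bar runs along y at x = 38 to 52 mm, up to 43 mm above the bench. The black housing covers x = 20 to 70, y = 25 to 125 mm, up to 64 mm above the bench; trigger and fixed handle stand up out of it, in line with the bar.
- jaw_face (a point): Middle of the sliding jaw's gripping face, which looks to +y of the clamp, 20 mm above the plate. Axes as for seat.
- jaw (a joint): Travel of the sliding jaw towards the fixed jaw, m; the gap between the jaws is 0.090 minus this. About 7 N of friction holds it. The ratchet of the trigger advances it by 5 to 10 mm per full squeeze (5 mm steps). It stops growing when the pump body, 50 mm wide, is pressed against the fixed jaw.
- trigger (a joint): Angle of the trigger, rad: 0 released, 0.4 fully squeezed; it springs back by itself, and must go right back before the next squeeze. A squeeze takes about 4 to 6 N at trigger_push, rising to about 13 N at full travel once the jaw presses on the part. Full squeezes are harmless.
- trigger_push (a point): Point on the trigger's front (-y) face, 15 mm below its end. The trigger is a black bar 24 mm wide, 8 mm thick, hinged along the clamp's x 110 mm below this point; z along the bar. In a full squeeze the point swings 44 mm to +y, up to the fixed handle (10 mm thick). Over both: 64 mm at rest. Pinch them together, or push the trigger to +y with shut fingers from above.

How it is judged (in metres and radians):
On the way, in this order (a step that is already met when the one before it is completed fails the run):
1. the pump body stands upright on the plate between the jaws, let go (angle between pump_mid's own z axis and vertical below 0.1 rad and z of pump_mid in the frame of seat between 0.061 and 0.069 m and x of pump_mid in the frame of seat between -0.02 and 0.02 m and y of pump_mid in the frame of seat between -0.035 and 0.016 m and contact force between the fingers and pump below 0.1 N), for 0.3 s.
2. the sliding jaw, advanced with the trigger, presses the pump body against the fixed jaw (contact force between jaw and pump above 4 N and y of pump_mid in the frame of seat above 0.005 m and contact force between the arm and pump below 0.1 N), for 0.2 s.
At the end, for the whole second after the job is handed in: The pump body stands upright (within 0.1 rad) with its spigot up and its foot on the plate, within 20 mm of the seat across the jaws, square to the jaws within 0.12 rad and against the fixed jaw; the sliding jaw presses on it with more than 4 N; the trigger is released; everything is at rest (angle between pump_mid's own z axis and vertical below 0.1 rad and z of pump_mid in the frame of seat between 0.061 and 0.069 m and x of pump_mid in the frame of seat between -0.02 and 0.02 m and y of pump_mid in the frame of seat between 0.005 and 0.016 m and (angle between the x axis of pump_mid and the x axis of seat, either way round below 0.12 rad or angle between the x axis of pump_mid and the y axis of seat, either way round below 0.12 rad) and contact force between jaw and pump above 4 N and value of joint trigger below 0.1 rad and linear speed of pump below 0.02 m/s); the robot touches nothing.
It fails at once if the sliding jaw is pushed by the robot itself instead of by the trigger (contact force between any of the fingers, the arm and jaw above 6 N).
It fails at once if the pump body is dropped or thrown over (moves faster than 0.6 m/s while not held) (linear speed of pump above 0.6 m/s and contact force between the fingers and pump below 0.1 N).
It fails at once if a bystander is moved by more than 40 mm (distance of any of spray_can, glass_jar, gear, screwdriver, wrench from where it was at the start of the episode above 0.04 m).
It also fails if it takes over 72 s, if anything falls off the work surface, if the arm or the gripper's body presses on something with over 40 N, if the wrist force passes 120 N, or if a joint passes its speed limit or range.

ROBOT

A 6-joint arm with a two-finger parallel gripper is mounted at the origin on the work surface. World frame = base frame: x ahead of the robot, y to its left, z up, the work surface at z = 0. Lengths are in mm, angles in degrees, forces in N, time in s.
With the tool pointing down it reaches from about 350 to 850 mm from the base axis. Payload 8.1 kg.
Tool frame: the origin (TCP) lies between the finger pads; the fingertips stand 11 mm ahead of it and the grasp point (between the pads) lies 8 mm behind it; z points along the fingers, y is the line along which they close (so a half turn about z gives the same grasp; the last joint's range is limited). The gripper opens to 85 mm and grips with 20 to 120 N. Pads are 22 mm wide; open, the fingers measure 114 mm over their backs; the gripper's body (76 mm by 85 mm) begins 54 mm behind the grasp point. The pads swing forward as they close: fully open they stand 13 mm farther back than shut.
Start: joints at [62.945, 7.471, 85.268, -0, 87.261, -4.893], TCP at [226.315, 555.686, 214.192] pointing down, gripper open.
Joint ranges: [-169.43, 169.43], [-51.17, 129.36], [1.28, 143.12], [-76.62, 256.62], [0, 156.53], [-152.29, 152.29]. Speed limits (degrees/s): [136.94, 136.94, 159.86, 180, 180, 180].

INTERFACE

Orientations are given as [roll, pitch, yaw] about the fixed x, y, z axes, in that order (R = Rz(yaw) Ry(pitch) Rx(roll)).
In Python, from rig import monitor, vision, ctrl gives the robot as it stands. The module is installed in compiled form; this text tells all that it offers.
- The arm moves only by the shell command python3 -m inch 'ROWS'. ROWS is JSON, a list that holds one entry, the list of rows, each a list of 7 numbers: the finger opening in mm, from 0 to 85.4, then the shift along the tool's x, y, z in mm, then the turn, a rotation vector about the tool's x, y, z in degrees. In form: [[[gripper, tx, ty, tz, wx, wy, wz], ...]]. A call has 1 to 12 rows; each row shifts and turns the commanded pose from where the row before left it, along the tool's axes as they then stand; what a row does not reach is not made up. A row lasts 1/12 s, in which the tool goes at most 41.7 mm and 7.16 degrees, less where a joint would pass 70% of its speed; a pose out of reach is approached as far as the arm can. A call is refused whole if a number of a shift passes 41.7 or a number of a turn 7.16, either way. A call with a gripper value outside its range is refused whole. The fingers move at their own pace and stop on an object; the grip force is fixed at half the most. Time passes only in rows, so rows that do not move let the fingers close. It gives the time, the measured TCP pose, the force, the opening and the grip force at its end, in the units of the state.
- monitor.state(): the state, without advancing time (a new reading comes with each control period).
- vision.read_camera(name): name is "side" or "top" or "wrist"; returns a dict with "image" (400x640x3 uint8, red, green, blue), "range_z" (400x640 float32, mm along the optical axis (not along the pixel's ray), 0 where there is no reading), "K" (3x3 intrinsics, pixels), "R" (3x3) and "t" (3): a world point X has camera coordinates R X + t; the wrist camera has in their place "mount" (4x4, takes a point from camera to tool coordinates, whose origin is the TCP and whose axes are the flange's). Camera axes: x right, y down, z forward; pixel columns grow to the right and rows downward; lengths in mm; the calibration is good to about 2 mm. A picture is of the moment at which its call begins: read the wrist's pose just before it.
- ctrl.close_job(): hands the job in; it is judged then, once.
The state is a dict: "time": time; "q": joint angles; "qvel": joint speeds; "joint_torque": joint torques, N m; "eef_pos": TCP position; "tool_rot": TCP orientation; "force": force on the tool from outside, world axes, zero at the start; "torque": the same for the moment, N m; "width": finger opening in mm; "finger_force": force on a finger pad.
Only numpy, scipy, OpenCV 4.12 (cv2) and the standard library are available. Lean on these libraries where they do the work, as an engineer would, in place of code of your own. Each camera call takes 0.05 s, during which the arm holds its last target. There are 200 camera calls.

## Working session

There is one attempt and no reset: what is moved stays moved. The work goes in short steps, Python scripts to look and compute and a shell command to move; the robot and the scene stay as the last step left them, time stands still between calls to the robot, and variables do not carry over. Pictures are saved under pics/ and viewed, at most 10 in all, crops included, and the job is handed in when it is done.

```bash
mkdir -p pics; cat > h.py <<'E'
import numpy as np, cv2
from rig import monitor, vision, ctrl
from scipy.spatial.transform import Rotation as Ro
def cloud(c):
    z=c["range_z"]; K=c["K"]; v,u=np.mgrid[:z.shape[0],:z.shape[1]]
    P=np.stack([(u-K[0,2])/K[0,0]*z,(v-K[1,2])/K[1,1]*z,z],-1)
    if "R" in c and c["R"] is not None: return (P-np.array(c["t"]))@np.array(c["R"])
    s=monitor.state(); M=np.array(c["mount"]); P=P@M[:3,:3].T+M[:3,3]
    return P@Ro.from_euler('xyz',s["tool_rot"],degrees=True).as_matrix().T+np.array(s["eef_pos"])
def save(n,im): cv2.imwrite("pics/"+n+".png",im[...,::-1])
E
python3 - <<'E'
from h import *
print(monitor.state())
for n in("top","side"):
    c=vision.read_camera(n); save(n+"0",c["image"]); np.savez(n+"0.npz",**c)
    print(n,c["K"],c["R"],c["t"])
E
```

```text
{'time': 0.0, 'q': array([ 6.29462549e+01,  7.51435022e+00,  8.53302210e+01,  7.37729216e-04,
        8.72617528e+01, -4.89048245e+00]), 'qvel': array([-0.00308603, -0.04848902, -0.0168842 , -0.01196674,  0.05378531,
        0.079354  ]), 'joint_torque': array([-1.72950618e-03, -5.69396031e+01, -5.00549948e+01, -5.70486081e-04,
        1.50756910e-02,  3.92947499e-06]), 'eef_pos': array([226.02973958, 555.16282984, 213.14334112]), 'tool_rot': array([-1.79894126e+02, -9.79840279e-03,  1.57836692e+02]), 'force': array([-0.08151092, -0.03534014,  0.07548468]), 'torque': array([-0.00227469, -0.02103988,  0.07420266]), 'finger_force': 0.0, 'width': 85.53575077431614}
top [[494.03016791   0.         318.05586551]
 [  0.         494.03016791 197.65058123]
 [  0.           0.           1.        ]] [[-2.94243508e-02 -9.99566990e-01 -2.02549279e-04]
 [-9.97800600e-01  2.93843938e-02 -5.94181826e-02]
 [ 5.93984057e-02 -1.54623766e-03 -9.98233158e-01]] [  16.12108816  555.37483083 1373.40338916]
side [[369.76048995   0.         314.69654163]
 [  0.         369.76048995 202.65104216]
 [  0.           0.           1.        ]] [[-0.84919676 -0.52787877 -0.01445221]
 [-0.39798602  0.65774725 -0.63951207]
 [ 0.34709074 -0.5373198  -0.76864521]] [477.64191893 274.72351588 636.44875502]
```

View pics/top0.png

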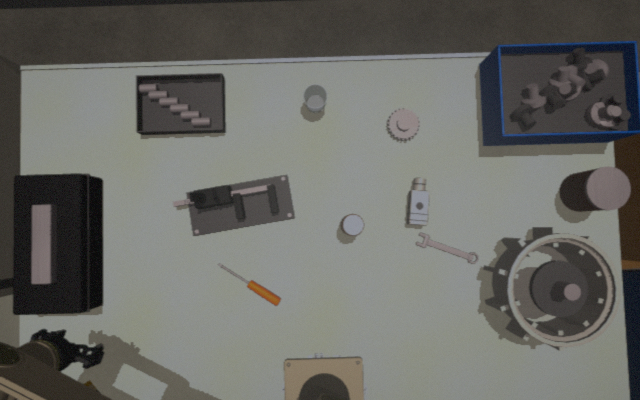

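View pics/side0.png

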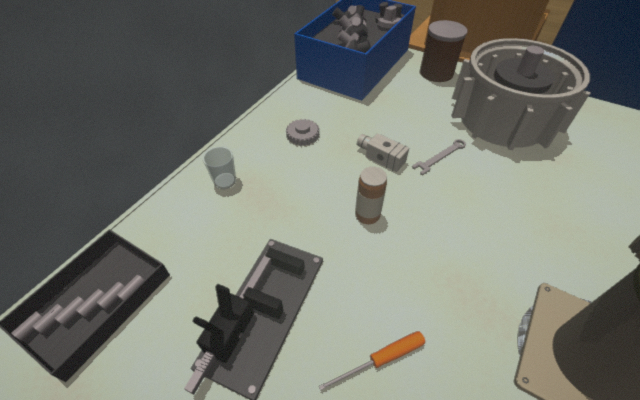

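The top view shows the pump at (419,200) with its spigot up-image. The clamp plate is centred at (241,206), with the fixed jaw at (240,206), the sliding jaw at (273,198) and the trigger housing at (212,195). The side view shows the same layout: trigger and handle at (222,300)/(205,330), spray can at (370,195).

```bash
python3 - <<'E'
from h import *
c=dict(np.load("top0.npz")); P=cloud(c); z=P[...,2]; hsv=cv2.cvtColor(c["image"],cv2.COLOR_RGB2HSV)
def box(m,name):
    q=P[m][:, :2].astype(np.float32); r=cv2.minAreaRect(q); print(name,len(q),np.round(r[0],1),np.round(r[1],1),round(r[2],1),"z",np.round(np.percentile(P[...,2][m],[5,50,95]),1))
    return r
def roi(u0,u1,v0,v1):
    m=np.zeros(z.shape,bool); m[v0:v1,u0:u1]=1; return m
R=roi(400,440,170,235)
box(R&(z>40)&(z<60),"block top"); box(R&(z>25),"pump all")
for u,v in((419,182),(419,195),(419,215)): print(np.round(P[v,u],1))
R=roi(165,305,165,245)
dark=(hsv[...,2]<130)
m=R&(z<24)&dark&(z>5)
n,l,st,_=cv2.connectedComponentsWithStats((R&dark).astype(np.uint8)); k=1+np.argmax(st[1:,4])
box((l==k)&(z<25),"plate"); 
m=R&(z>49)&(z<66); n,l,st,ce=cv2.connectedComponentsWithStats(m.astype(np.uint8))
for i in range(1,n):
    if st[i,4]>8: box(l==i,"z49-66")
m=R&(z>38)&(z<66); n,l,st,ce=cv2.connectedComponentsWithStats(m.astype(np.uint8))
for i in range(1,n):
    if st[i,4]>8: box(l==i,"z38-66")
m=R&(z>100); box(m,"high")
print(np.round(P[m][np.argsort(-z[m])][::8],0)[:25])
E
```

```text
block top 727 [ 536.8 -278.9] [ 51.6 129.2] 83.5 z [42.5 51.5 56.2]
pump all 841 [ 537.4 -151.9] [307.5 129.1] 89.9 z [34.5 50.9 56.4]
[ 589.  -280.1   44.6]
[ 552.8 -277.8   48.4]
[ 497.9 -275.5   48.7]
plate 3297 [540.7 238.4] [130.1 329.5] 8.2 z [ 4.7 13.6 18.6]
z49-66 352 [565.5 287.6] [ 50.2 101.3] 8.3 z [56.8 63.2 65.7]
z49-66 126 [555.7 124.9] [76.2 20. ] 8.7 z [49.3 50.9 54.6]
z49-66 198 [539.8 218.2] [72.3 21. ] 9.1 z [52.4 59.7 63.5]
z38-66 1068 [550.4 255.5] [290.3  92.3] 89.6 z [41.2 54.3 65.2]
high 166 [533.7 162.7] [340.8  44.4] 76.8 z [ 106.5  143.3 1404. ]
[[ 473.    2. 1404.]
 [ 473.    2. 1404.]
 [ 473.    2. 1404.]
 [ 473.    2. 1404.]
 [ 473.    2. 1404.]
 [ 567.  326.  148.]
 [ 557.  326.  147.]
 [ 564.  321.  146.]
 [ 554.  317.  145.]
 [ 570.  329.  144.]
 [ 560.  261.  144.]
 [ 563.  266.  142.]
 [ 565.  261.  142.]
 [ 558.  262.  138.]
 [ 554.  317.  135.]
 [ 557.  316.  128.]
 [ 560.  314.  124.]
 [ 555.  313.  117.]
 [ 557.  267.  113.]
 [ 561.  310.  109.]
 [ 572.  313.  106.]]
```

```bash
A='[85,-27.6,-29.7,-2,0,0,0]'; python3 -m inch '[[[85,-27.6,-29.7,-2,0,0,0],[85,-27.6,-29.7,-2,0,0,0],[85,-27.6,-29.7,-2,0,0,0],[85,-27.6,-29.7,-2,0,0,0],[85,-27.6,-29.7,-2,0,0,0],[85,-27.6,-29.7,-2,0,0,0],[85,-27.6,-29.7,-2,0,0,0],[85,-27.6,-29.7,-2,0,0,0],[85,-27.6,-29.7,-2,0,0,0],[85,-27.6,-29.7,-2,0,0,0],[85,-27.6,-29.7,-2,0,0,0]]]'
python3 -c "
from h import *
s=monitor.state();print(list(s['q'].round(2)),s['eef_pos'],s['tool_rot'])"
python3 -m inch '[[[85,-27.6,-29.7,-2,0,0,-1.5],[85,-27.6,-29.7,-2,0,0,-1.5],[85,-26.8,-30.5,-2,0,0,-1.5],[85,-26,-31.2,-2,0,0,-1.5],[85,-25,-32,-2,0,0,-1.5],[85,-24,-32,-2,0,0,-1.5],[85,-24,-32,-2,0,0,-1.5],[85,-23,-33,-2,0,0,-1.5],[85,-22,-33,-2,0,0,-1.5],[85,-21,-33,-2,0,0,-1.5]]]'
python3 - <<'E'
from h import *
s=monitor.state();print(list(s['q'].round(2)),s['eef_pos'],s['tool_rot'])
c=vision.read_camera("wrist"); save("w1",c["image"]); np.savez("w1.npz",**c); print(c["mount"])
s=monitor.state();print(list(s['q'].round(2)),s['eef_pos'],s['tool_rot'],s['qvel'].max())
E
```

```text
time: 1.02
eef_pos: [384.2, 136.7, 236.1]
tool_rot: [180.0, 0.0, 157.9]
force: [0.9, 1.0, 0.3]
width: 85.3
finger_force: 0.0
[np.float64(12.37), np.float64(-24.16), np.float64(111.6), np.float64(-0.0), np.float64(92.55), np.float64(-55.48)] [384.23833664 136.70352814 236.13325209] [1.79994442e+02 8.89253182e-03 1.57856940e+02]
time: 1.85
eef_pos: [538.5, -234.6, 255.6]
tool_rot: [180.0, -0.0, 172.9]
force: [-0.1, 0.7, 0.1]
width: 85.0
finger_force: 0.0
[np.float64(-28.54), np.float64(4.78), np.float64(83.86), np.float64(0.0), np.float64(91.41), np.float64(-111.43)] [ 538.4689515  -234.58603449  255.58134669] [ 1.79979339e+02 -4.51695924e-02  1.72886361e+02]
[[-2.00214082e-04 -9.50209649e-01 -3.11611268e-01  8.04005764e+01]
 [ 9.99999641e-01  6.65066455e-05 -8.45313675e-04  2.49290774e-01]
 [ 8.23949431e-04 -3.11611325e-01  9.50209294e-01 -1.58722690e+02]
 [ 0.00000000e+00  0.00000000e+00  0.00000000e+00  1.00000000e+00]]
[np.float64(-28.9), np.float64(5.34), np.float64(83.45), np.float64(-0.15), np.float64(91.26), np.float64(-111.72)] [ 539.5619222  -240.51149958  253.83588419] [-1.79873542e+02 -9.79300618e-02  1.72820766e+02] 8.501308527319027
```

View pics/w1.png

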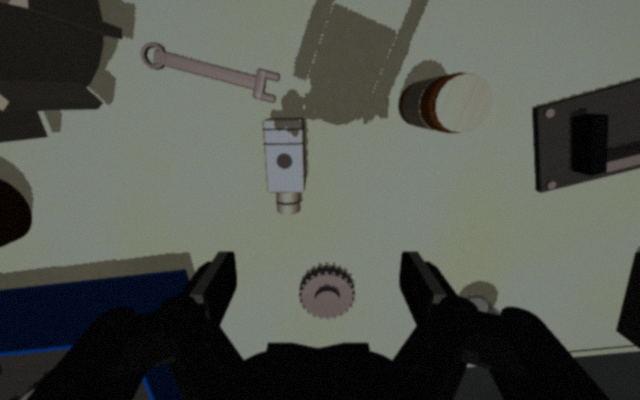

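The wrist view shows the block top at columns 265–303, rows 130–192, and the spigot at (288,203). The wrench, spray can, gear and the plate's edge are also in view.

```bash
cat > kin.py <<'E'
import numpy as np
from scipy.optimize import least_squares
from scipy.spatial.transform import Rotation as Ro
S=[([62.946,7.514,85.33,0,87.262,-4.89],[226.03,555.16,213.14]),([12.37,-24.16,111.6,0,92.55,-55.48],[384.24,136.70,236.13]),
([-28.54,4.78,83.86,0,91.41,-111.43],[538.47,-234.59,255.58]),([62.945,7.471,85.268,0,87.261,-4.893],[226.315,555.686,214.192])]
def fk(q,p):
    a,h,L2,L3,d,o=p; e=lambda ax,t:Ro.from_euler(ax,t,degrees=True)
    R1=e('z',q[0]); R2=R1*e('y',q[1]); R3=R2*e('y',q[2]); R5=R3*e('z',q[3])*e('y',q[4])
    x=R1.apply([a,o,h])+R2.apply([0,0,L2])+R3.apply([0,0,L3])+R5.apply([0,0,d])
    return x, R5*e('z',q[5]+90)
E
python3 - <<'E'
from kin import *
from h import *
f=least_squares(lambda p:np.concatenate([fk(q,p)[0]-x for q,x in S]+[0.01*(p-[50,400,425,425,250,20])]),[50,400,425,425,250,20])
print(f.x.round(1),np.abs(f.fun).max()); 
for q,x in S: print(fk(q,f.x)[0].round(1),x,fk(q,f.x)[1].as_euler('xyz',degrees=True).round(1))
c=dict(np.load("w1.npz")); P=cloud(c); z=P[...,2]
m=np.zeros(z.shape,bool); m[110:225,240:330]=1
for lo,name in((43,"block+spig"),(47,"block")):
    k=(m&(z>lo)&(z<60)).astype(np.uint8); k=cv2.morphologyEx(k,cv2.MORPH_OPEN,np.ones((9,9)) if lo==47 else np.ones((3,3)))>0
    q=P[k][:,:2].astype(np.float32); print(name,len(q),cv2.minAreaRect(q),np.percentile(z[k],[5,50,95]))
# per-row mid/extent of block
for v in range(130,216,6):
    r=np.where(m[v]&(z[v]>28)&(z[v]<60))[0]
    if len(r): print(v,P[v,r[0]].round(0),P[v,r[-1]].round(0))
E
```

```text
[  6.6 266.5 360.4 546.2 383.4  51.2] 2.427069391745704
[226.6 556.3 213.3] [226.03, 555.16, 213.14] [-179.9   -0.   157.8]
[384.5 136.7 236.3] [384.24, 136.7, 236.13] [180.    0.  157.8]
[ 536.  -233.2  255.2] [538.47, -234.59, 255.58] [180.   -0.  172.9]
[226.9 556.8 214.3] [226.315, 555.686, 214.192] [180.    0.  157.8]
block+spig 2805 ((517.9189453125, -282.485107421875), (50.161773681640625, 94.2814712524414), 83.4764404296875) [45.76166066 47.25888833 48.60593315]Traceback (most recent call last):
  File "<stdin>", line 10, in <module>
    return _quantile_unchecked(
        a, q, axis, out, overwrite_input, method, keepdims, weights)
    return _ureduce(a,
                    func=_quantile_ureduce_func,
    ...<5 lines>...
                    overwrite_input=overwrite_input,
                    method=method)
    r = func(a, **kwargs)
    result = _quantile(arr,
                       quantiles=q,
    ...<2 lines>...
                       out=out,
                       weights=wgt)
    slices_having_nans = np.isnan(arr[-1, ...])
                                  ~~~^^^^^^^^^
IndexError: index -1 is out of bounds for axis 0 with size 0
```

```bash
python3 - <<'E'
from kin import *
E=lambda a,t:Ro.from_euler(a,t,degrees=True)
yc=8.5
def wr(R,q1,s,x0):
    f=lambda w:((E('z',q1)*E('y',s)*E('z',w[0])*E('y',w[1])*E('z',w[2]+90)).inv()*R).as_rotvec()
    b=[]
    for g in x0:
        r=least_squares(f,g)
        if r.cost<1e-8: b.append(tuple(((r.x+180)%360-180).round(0)))
    return set(b)
G=[[a,b,c] for a in(-60,60,150) for b in(40,110) for c in(-90,0,90)]
for name,y0,sg in(("x=-p",173.5,1),("x=+p",-6.5,-1)):
  for lean in (20,30,40):
    R0=E('z',y0)*E('x',180)*E('y',sg*lean)   # pick
    for q1,s in((-28,85),):print(name,lean,"pick",wr(R0,q1,s,G))
    for dn,ex in(("d=+y",yc+90),("d=+x",yc)):
      # upright: rotate about lateral axis (p -> up), then yaw so that p direction -> d
      p=E('z',-6.5).apply([1,0,0]); lat=E('z',-6.5).apply([0,1,0])
      R1=E('z',ex+6.5)*Ro.from_rotvec(-np.pi/2*lat)*R0
      for s in(95,110,125): print(name,lean,dn,s,R1.apply([0,0,1]).round(2),wr(R1,17,s,G))
E
```

```text
x=-p 20 pick {(np.float64(-8.0), np.float64(114.0), np.float64(-113.0)), (np.float64(172.0), np.float64(-114.0), np.float64(67.0))}
x=-p 20 d=+y 95 [-0.14  0.93 -0.34] {(np.float64(-109.0), np.float64(-80.0), np.float64(-2.0)), (np.float64(71.0), np.float64(80.0), np.float64(178.0))}
x=-p 20 d=+y 110 [-0.14  0.93 -0.34] {(np.float64(74.0), np.float64(76.0), np.float64(164.0)), (np.float64(-106.0), np.float64(-76.0), np.float64(-16.0))}
x=-p 20 d=+y 125 [-0.14  0.93 -0.34] {(np.float64(78.0), np.float64(72.0), np.float64(148.0)), (np.float64(-102.0), np.float64(-72.0), np.float64(-32.0))}
x=-p 20 d=+x 95 [ 0.93  0.14 -0.34] {(np.float64(152.0), np.float64(-17.0), np.float64(120.0)), (np.float64(-28.0), np.float64(17.0), np.float64(-60.0))}
x=-p 20 d=+x 110 [ 0.93  0.14 -0.34] {(np.float64(91.0), np.float64(-8.0), np.float64(-179.0)), (np.float64(-89.0), np.float64(8.0), np.float64(1.0))}
x=-p 20 d=+x 125 [ 0.93  0.14 -0.34] {(np.float64(29.0), np.float64(-17.0), np.float64(-115.0)), (np.float64(-151.0), np.float64(17.0), np.float64(65.0))}
x=-p 30 pick {(np.float64(-13.0), np.float64(
[... 4240 characters left out ...]
y 110 [-0.11  0.76 -0.64] {(np.float64(53.0), np.float64(71.0), np.float64(-11.0))}
x=+p 40 d=+y 125 [-0.11  0.76 -0.64] {(np.float64(59.0), np.float64(63.0), np.float64(-24.0)), (np.float64(-121.0), np.float64(-63.0), np.float64(156.0))}
x=+p 40 d=+x 95 [ 0.76  0.11 -0.64] {(np.float64(169.0), np.float64(-36.0), np.float64(-75.0)), (np.float64(-11.0), np.float64(36.0), np.float64(105.0))}
x=+p 40 d=+x 110 [ 0.76  0.11 -0.64] {(np.float64(-18.0), np.float64(21.0), np.float64(112.0)), (np.float64(162.0), np.float64(-21.0), np.float64(-68.0))}
x=+p 40 d=+x 125 [ 0.76  0.11 -0.64] {(np.float64(129.0), np.float64(-8.0), np.float64(-34.0)), (np.float64(-51.0), np.float64(8.0), np.float64(146.0))}
```

```bash
python3 -m inch '[[[85,0,0,0,0,0,7.1],[85,0,0,0,0,0,7.1],[85,0,0,0,0,0,7.1],[85,0,0,0,0,0,7.1],[85,0,0,0,0,0,7.1],[85,0,0,0,0,0,7.1],[85,0,0,0,0,0,7.1],[85,0,0,0,0,0,7.1],[85,0,0,0,0,0,7.1],[85,0,0,0,0,0,7.1],[85,0,0,0,0,0,7.1],[85,0,0,0,0,0,7.1]]]' >/dev/null
python3 -m inch '[[[85,0,0,0,0,0,7.1],[85,0,0,0,0,0,7.1],[85,0,0,0,0,0,7.1],[85,0,0,0,0,0,7.1],[85,0,0,0,0,0,7.1],[85,0,0,0,0,0,7.1],[85,0,0,0,0,0,7.1],[85,0,0,0,0,0,7.1],[85,0,0,0,0,0,7.1],[85,0,0,0,0,0,7.1],[85,0,0,0,0,0,7.1],[85,0,0,0,0,0,7.1]]]'
python3 -m inch '[[[85,0,0,0,0,0,7.1],[85,0,0,0,0,0,1.9],[85,20,20,0,0,-6,0],[85,20,20,0,0,-6,0],[85,20,0,0,0,-6,0],[85,0,0,0,0,-6,0],[85,0,0,0,0,-6,0],[85,0,0,0,0,0,0]]]'
cat > go.py <<'E'
import sys
from h import *
def go(target,Rt=None):
    s=monitor.state(); R=Ro.from_euler('xyz',s["tool_rot"],degrees=True)
    print("pos",s["eef_pos"].round(1),"rpy",s["tool_rot"].round(1),"q",[float(a) for a in s["q"].round(1)],"F",s["force"].round(1),"w",round(s["width"],1),"ff",round(s["finger_force"],1),"t",round(s["time"],2))
    print("tool shift",R.inv().apply(np.array(target)-s["eef_pos"]).round(1))
    if Rt is not None: print("turn",np.degrees((R.inv()*Rt).as_rotvec()).round(1))
E
python3 - <<'E'
from go import *
R=Ro.from_euler('z',-6.5,degrees=True)*Ro.from_euler('x',180,degrees=True)*Ro.from_euler('y',-30,degrees=True)
zt=R.apply([0,0,1]); print(zt)
g=np.array([547,-280.4,28])
go(g+zt*8,R)
E
```

```text
time: 3.9
eef_pos: [538.1, -232.3, 255.6]
tool_rot: [-180.0, 0.1, 2.1]
force: [0.1, 0.1, -0.7]
width: 84.9
finger_force: 0.0
time: 4.57
eef_pos: [582.7, -269.0, 241.0]
tool_rot: [-179.6, 27.9, -6.2]
force: [-0.4, 0.5, -6.3]
width: 84.7
finger_force: 0.0
[-0.49678593  0.05660161 -0.8660254 ]
pos [ 582.7 -269.   241. ] rpy [-179.6   27.9   -6.2] q [-24.6, 43.8, 40.5, -9.5, 122.2, 68.6] F [-0.4  0.5 -6.3] w 84.7 ff 0.0 t 4.57
tool shift [ 69.   16.8 212.2]
turn [-0.3 -2.1  0.2]
```

```bash
python3 -m inch '[[[85,23,5.6,15,0,-2,0],[85,23,5.6,15,0,0,0],[85,23,5.6,22,0,0,0],[85,0,0,30,0,0,0],[85,0,0,30,0,0,0],[85,0,0,30,0,0,0],[85,0,0,25,0,0,0],[85,0,0,20,0,0,0],[85,0,0,0,0,0,0]]]'
python3 - <<'E'
from go import *
R=Ro.from_euler('z',-6.5,degrees=True)*Ro.from_euler('x',180,degrees=True)*Ro.from_euler('y',-30,degrees=True)
zt=R.apply([0,0,1]); g=np.array([547,-280.4,28])
go(g+zt*8,R)
c=vision.read_camera("wrist"); save("w2",c["image"])
E
```

```text
time: 5.32
eef_pos: [549.4, -282.5, 53.1]
tool_rot: [-179.8, 28.9, -6.5]
force: [-0.9, -0.1, 0.1]
width: 85.3
finger_force: 0.0
pos [ 549.4 -282.5   53.1] rpy [-179.8   28.9   -6.5] q [-26.3, 46.3, 56.9, -9.5, 104.1, 70.1] F [-0.9 -0.1  0.1] w 85.3 ff 0.0 t 5.32
tool shift [ 9.7 -1.7 31.2]
turn [-0.2 -1.1  0. ]
```

View pics/w2.png

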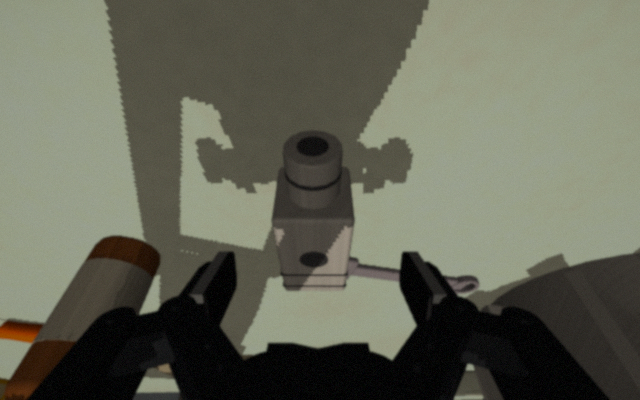

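The pump (columns 275–352) sits centred and square between the fingers (235 and 402), with its spigot towards the camera. I'll go down and close.

```bash
python3 -m inch '[[[85,5,-1,11,0,-1,0],[85,4.7,-0.7,11,0,0,0],[85,0,0,9.2,0,0,0],[85,0,0,0,0,0,0],[45,0,0,0,0,0,0],[45,0,0,0,0,0,0],[45,0,0,0,0,0,0],[45,0,0,0,0,0,0],[45,0,0,0,0,0,0],[45,0,0,0,0,0,0]]]'
python3 - <<'E'
from go import *
go([549,-282,120])
E
```

```text
time: 6.2
eef_pos: [548.2, -281.4, 26.4]
tool_rot: [180.0, 29.4, -6.5]
force: [2.7, 2.1, 6.1]
width: 47.4
finger_force: 62.6
pos [ 548.2 -281.4   26.4] rpy [180.   29.4  -6.5] q [-26.1, 48.2, 57.1, -9.7, 102.5, 70.6] F [2.7 2.1 6.1] w 47.4 ff 62.6 t 6.2
tool shift [-45.2   0.5 -82. ]
```

```bash
cat > plan.py <<'E'
from go import *
import kin
from scipy.optimize import least_squares
E=lambda a,t:Ro.from_euler(a,t,degrees=True)
Rg=E('xyz',[180,29.4,-6.5]); Tg=np.array([548.2,-281.4,26.4])
p=E('z',-6.5).apply([1,0,0]); mid=np.array([518,-277,25])+17.5*p
pm=Rg.inv().apply(mid-Tg); pz=Rg.inv().apply(p)   # pump in tool frame
R1=E('z',98.5+6.5)*Ro.from_rotvec(-np.pi/2*E('z',-6.5).apply([0,1,0]))*Rg
yc=np.array([-.148,.989,0]); xc=np.array([.989,.148,0])
seat=np.array([538,171.4,12.])
def tcp(x,y,z): # tcp for pump_mid at seat-frame x,y,z
    return seat+x*xc+y*yc+[0,0,z]-R1.apply(pm)
E
python3 - <<'E'
from plan import *
import kin
S=kin.S+[([-24.6,43.8,40.5,-9.5,122.2,68.6],[582.7,-269,241]),([-26.3,46.3,56.9,-9.5,104.1,70.1],[549.4,-282.5,53.1]),([-26.1,48.2,57.1,-9.7,102.5,70.6],[548.2,-281.4,26.4])]
for q,x in S[-3:]:print(kin.fk(q,[0]*6)[1].as_euler('xyz',degrees=True).round(1))
f=least_squares(lambda P:np.concatenate([kin.fk(q,P)[0]-x for q,x in S]),[50,300,425,425,250,20],loss='soft_l1')
print(f.x.round(1),np.abs(f.fun).reshape(-1,3).max(1).round(1))
print("pm",pm.round(1),"R1 z",R1.apply([0,0,1]).round(2),"pz up",R1.apply(pz).round(2))
R=E('xyz',monitor.state()["tool_rot"]); rv=np.degrees((R.inv()*R1).as_rotvec()); print("rotvec",rv.round(1),np.linalg.norm(rv))
T=tcp(0,-2,65); print("final tcp",T.round(1))
def ik(T,R,q0): 
    g=lambda q:np.concatenate([(kin.fk(q,f.x)[0]-T)/10,np.degrees((kin.fk(q,f.x)[1].inv()*R).as_rotvec())])
    r=least_squares(g,q0,bounds=([-169,-51,1.3,-76.6,0,-152],[169,129,143,256,156.5,152])); return r.x,r.cost
q=monitor.state()["q"].copy()
sl=np.linspace(0,1,7); A=np.array([548,-282,260]); B=tcp(0,-2,65)+[0,0,180]
for a in sl:
    Ra=R*Ro.from_rotvec((R.inv()*R1).as_rotvec()*a); q,c=ik(A+(B-A)*a,Ra,q); print(a.round(2),q.round(0),round(c,3))
for h in(90,40,0):
    q,c=ik(tcp(0,-2,65)+[0,0,h],R1,q); print(h,q.round(0),round(c,3))
c=dict(np.load("top0.npz")); P=cloud(c); print("can",P[225,352].round(0),"gear",P[124,403].round(0),"jar",P[100,315].round(0))
E
```

```text
[-179.5   27.9   -6.3]
[-179.7   28.9   -6.4]
[-180.    29.4   -6.4]
[ -5.5 275.  358.9 557.6 390.8  51.3] [ 0.8  0.4  3.1  0.8 17.7  1.8  2.6]
pm [-10.6  -1.    7.6] R1 z [-0.13  0.86 -0.49] pz up [-0.  0.  1.]
rotvec [  30.5   61.5 -109.2] 129.0071324656787
final tcp [539.4 168.2  90. ]
0.0 [-26.  44.  39. -11. 124.  66.] 0.0
0.17 [-26.  29.  58.  -0. 115.  54.] 0.0
0.33 [-26.  18.  71.  11. 109.  39.] 0.0
0.5 [-27.  11.  81.  22. 105.  23.] 0.0
0.67 [-27.   8.  88.  33. 103.   6.] 0.0
0.83 [-25.   9.  92.  43. 104. -12.] 0.0
1.0 [-21.  13.  93.  52. 105. -30.] 0.0
90 [-21.  19.  97.  50. 100. -37.] 0.0
40 [-21.  22.  98.  50.  97. -41.] 0.0
0 [-21.  26.  99.  50.  94. -44.] 0.0
can [476. -85. 130.] gear [ 754. -244.   38.] jar [836.   0.  10.]
```

```bash
python3 -m inch '[[[45,-8,0,-15,0,0,0],[45,-17,0,-30.4,0,0,0],[45,-17,0,-30.4,0,0,0],[45,-17,0,-30.4,0,0,0],[45,-17,0,-30.4,0,0,0],[45,-17,0,-30.4,0,0,0],[45,-17,0,-30.4,0,0,0],[45,-17,0,-30.4,0,0,0],[45,0,0,0,0,0,0]]]'
python3 - <<'E'
from go import *
go([545,-40,290])
E
```

```text
time: 6.95
eef_pos: [550.1, -282.6, 295.1]
tool_rot: [179.7, 28.9, -6.7]
force: [0.2, 0.1, -3.5]
width: 47.3
finger_force: 64.1
pos [ 550.1 -282.6  295.1] rpy [179.7  28.9  -6.7] q [-26.1, 39.7, 41.1, -11.8, 126.1, 65.8] F [ 0.2  0.1 -3.5] w 47.3 ff 64.1 t 6.95
tool shift [ -26.6 -240.5   19.4]
```

```bash
python3 -m inch '[[[45,-2,-20,1,0,0,0],[45,-4,-36,2,0,0,0],[45,-4,-37,3,0,0,0],[45,-4,-37,3,0,0,0],[45,-4,-37,3,0,0,0],[45,-4,-37,3,0,0,0],[45,-2,-25,2,0,0,0],[45,-2,-11,2,0,0,0]]]' >/dev/null
python3 -m inch '[[[45,0,0,0,1.65,3.33,-5.92],[45,0,0,0,1.65,3.33,-5.92],[45,0,0,0,1.65,3.33,-5.92],[45,0,0,0,1.65,3.33,-5.92],[45,0,0,0,1.65,3.33,-5.92],[45,0,0,0,1.65,3.33,-5.92],[45,0,0,0,1.65,3.33,-5.92],[45,0,0,0,1.65,3.33,-5.92],[45,0,0,0,1.65,3.33,-5.92]]]' 
python3 - <<'E'
from plan import *
go(tcp(0,-2,65)+[0,0,120],R1)
E
```

```text
time: 8.37
eef_pos: [543.6, -40.3, 281.8]
tool_rot: [-156.2, -13.2, 39.0]
force: [0.7, -0.0, -6.7]
width: 47.7
finger_force: 64.2
pos [543.6 -40.3 281.8] rpy [-156.2  -13.2   39. ] q [-24.7, 9.4, 80.5, 22.3, 105.8, 26.7] F [ 0.7 -0.  -6.7] w 47.7 ff 64.2 t 8.37
tool shift [ 108.2 -110.7  157.1]
turn [ 15.5  31.5 -55.8]
```

```bash
python3 -m inch '[[[45,0,0,0,1.65,3.33,-5.92],[45,0,0,0,1.65,3.33,-5.92],[45,0,0,0,1.65,3.33,-5.92],[45,0,0,0,1.65,3.33,-5.92],[45,0,0,0,1.65,3.33,-5.92],[45,0,0,0,1.65,3.33,-5.92],[45,0,0,0,1.65,3.33,-5.92],[45,0,0,0,1.65,3.33,-5.92],[45,0,0,0,1.65,3.33,-5.92],[45,0,0,0,0,0,0],[45,0,0,0,0,0,0]]]' 
python3 - <<'E'
from plan import *
go(tcp(0,-2,65)+[0,0,100],R1)
E
```

```text
time: 9.28
eef_pos: [543.7, -40.3, 279.7]
tool_rot: [-175.2, -58.9, 92.3]
force: [0.1, 0.5, -6.3]
width: 47.6
finger_force: 64.7
pos [543.7 -40.3 279.7] rpy [-175.2  -58.9   92.3] q [-36.0, 26.0, 75.9, 44.7, 118.5, -33.8] F [ 0.1  0.5 -6.3] w 47.6 ff 64.7 t 9.28
tool shift [ 30.7  22.7 223.8]
turn [ 0.6  1.5 -3.2]
```

```bash
python3 -m inch '[[[45,2,2,16,0.6,1.5,-3.2],[45,4.4,3.2,32,0,0,0],[45,4.4,3.2,32,0,0,0],[45,4.4,3.2,32,0,0,0],[45,4.4,3.2,32,0,0,0],[45,4.4,3.2,32,0,0,0],[45,4.4,2,28,0,0,0],[45,2,1.5,20,0,0,0],[45,0,0,0,0,0,0],[45,0,0,0,0,0,0]]]' 
python3 - <<'E'
from plan import *
go(tcp(0,-2,65)+[0,0,100],R1)
for n in("side","top"):
    c=vision.read_camera(n); np.savez(n+"1.npz",**c)
    im=c["image"]; im=im[180:400,130:430] if n=="side" else im[140:260,160:340]
    save(n+"1",cv2.resize(im,None,fx=2.5,fy=2.5))
    
P=cloud(c); z=P[...,2]
m=np.zeros(z.shape,bool); m[140:260,160:340]=1
for a,b in((205,222),(225,250),(238,250)):
    k=m&(z>a)&(z<b); q=P[k]; print(a,len(q), q.mean(0).round(1), cv2.minAreaRect(q[:,:2].astype(np.float32)) if len(q)>4 else "")
E
```

```text
time: 10.12
eef_pos: [533.8, 172.1, 198.3]
tool_rot: [179.5, -60.4, 99.2]
force: [-0.1, -0.7, -6.4]
width: 47.3
finger_force: 64.7
pos [533.8 172.1 198.3] rpy [179.5 -60.4  99.2] q [-19.9, 19.1, 94.8, 51.0, 100.3, -35.5] F [-0.1 -0.7 -6.4] w 47.3 ff 64.7 t 10.12
tool shift [-9.5  5.   0. ]
turn [-0.1  0.2  0.3]
205 267 [536.4 165.4 216.1] ((542.51171875, 167.77395629882812), (65.43022155761719, 70.56645965576172), 82.5462875366211)
225 386 [541.5 125.1 239.5] ((556.706298828125, 131.05775451660156), (108.293212890625, 125.50996398925781), 82.1481704711914)
238 231 [540.5 125.1 244.9] ((556.706298828125, 131.05775451660156), (108.293212890625, 125.50996398925781), 82.1481704711914)
```

View pics/side1.png

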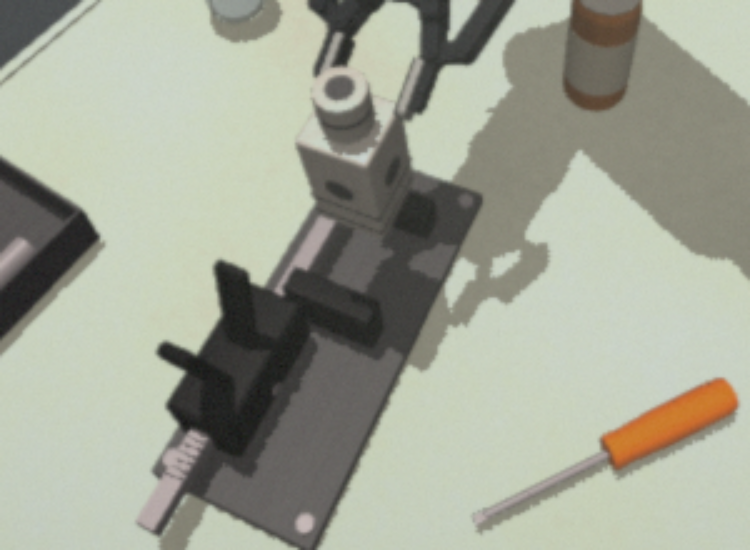

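View pics/top1.png

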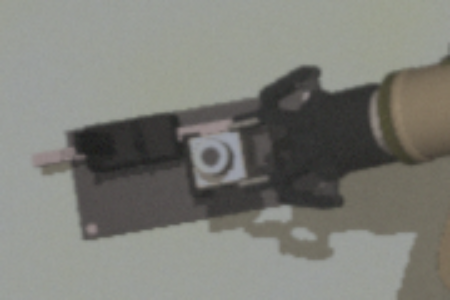

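The pump hangs upright and square over the gap. The spigot bore is at crop (212,155) of the top view, i.e. pixel (244.8,202). I'll check it by casting a ray.

```bash
python3 - <<'E'
from plan import *
c=dict(np.load("top1.npz")); P=cloud(c); K,R,t=c["K"],c["R"],c["t"]
def ray(u,v,z,c=c):
    d=c["R"].T@np.linalg.solve(c["K"],[u,v,1]); o=-c["R"].T@c["t"]; return o+d*(z-o[2])/d[2]
print("P",P[198:206,241:249,2].round(0))
X=ray(244.8,202,250); print("spigot top world",X.round(1)); w=X-seat; print("seat frame",w@xc,w@yc)
s=monitor.state(); Rn=E('xyz',s["tool_rot"]); M=s["eef_pos"]+Rn.apply(pm); w=M-seat; print("by grasp: mid",M.round(1),w@xc,w@yc,"axis",Rn.apply(pz).round(3), "side x", np.degrees(np.arctan2(*Rn.apply([0,1,0])[[1,0]])))
# jaws in top0
c0=dict(np.load("top0.npz")); P0=cloud(c0)
k=np.zeros(P0.shape[:2],bool); k[165:245,165:305]=1; z=P0[...,2]
hs=cv2.cvtColor(c0["image"],cv2.COLOR_RGB2HSV)[...,2]
L=((P0-seat)@yc); X=((P0-seat)@xc); 
for name,a,b,lo in(("fixed",20,75,52),("sliding",-80,-20,42)):
    m=k&(z>lo)&(z<70)&(L>a)&(L<b)&(X<20)&(X>-20); print(name,np.percentile(L[m],[3,50,97]).round(1),np.median(z[m]))
E
```

```text
P [[250. 250. 249. 249. 255. 255. 252. 254.]
 [253. 251. 250. 252. 254. 251. 252. 251.]
 [252. 248. 253. 252. 252. 252. 255. 254.]
 [252. 249. 255. 253. 252. 252. 253. 251.]
 [254. 252. 252. 253. 256. 254. 249. 250.]
 [251. 253. 254. 251. 253. 253. 252. 250.]
 [247. 255. 251. 253. 252. 254. 252. 252.]
 [253. 253. 250. 251. 249. 251. 255. 251.]]
spigot top world [536.6 171.7 250. ]
seat frame -1.3686149792834361 0.4973302780301135
by grasp: mid [534.  171.8 186. ] -3.940173416325761 0.977762643671794 axis [-0.007  0.002  1.   ] side x 8.630132600555699
fixed [36.8 45.7 56. ] 59.3821768615565
sliding [-58.2 -48.8 -39.6] 49.5672670032873
```

```bash
python3 -m inch '[[[45,-12,0.5,6.5,0,0,0],[45,-22,0.5,12,0,0,0],[45,-22,0.5,12,0,0,0],[45,-17,0.5,9.3,0,0,0],[45,-10.6,0,5.5,0,0,0],[45,0,0,0,0,0,0],[45,0,0,0,0,0,0]]]' 
python3 - <<'E'
from plan import *
go(tcp(0,-2,65))
s=monitor.state(); Rn=E('xyz',s["tool_rot"]); M=s["eef_pos"]+Rn.apply(pm); w=M-seat; print("mid",M.round(1),w@xc,w@yc,w[2],"axis",Rn.apply(pz).round(3))
E
```

```text
time: 10.8
eef_pos: [537.5, 169.5, 102.9]
tool_rot: [179.4, -60.6, 99.1]
force: [0.3, -0.2, -6.5]
width: 47.1
finger_force: 64.8
pos [537.5 169.5 102.9] rpy [179.4 -60.6  99.1] q [-20.1, 28.3, 94.7, 50.2, 94.7, -42.6] F [ 0.3 -0.2 -6.5] w 47.1 ff 64.8 t 10.8
tool shift [-12.    1.7   4.9]
mid [536.4 170.8  89.8] -1.7106485083626581 -0.3667348844533711 77.84594264281816 axis [-0.005 -0.001  1.   ]
```

```bash
python3 -m inch '[[[45,-4.4,0,2.5,0,0,0],[45,-4.4,0,2.5,0,0,0],[45,0,0,0,0,0,0],[45,-1.7,0,1,0,0,0],[45,0,0,0,0,0,0]]]' 
python3 -m inch '[[[45,-1.7,0,1,0,0,0],[45,0,0,0,0,0,0]]]' 
python3 -m inch '[[[45,-1.7,0,1,0,0,0],[45,0,0,0,0,0,0]]]'
```

```text
time: 11.22
eef_pos: [537.8, 169.9, 91.9]
tool_rot: [179.2, -60.6, 99.4]
force: [-0.9, -1.4, -2.9]
width: 47.7
finger_force: 65.1
time: 11.38
eef_pos: [538.0, 169.7, 91.6]
tool_rot: [179.0, -60.7, 99.6]
force: [-4.7, -7.7, 8.4]
width: 47.3
finger_force: 66.4
time: 11.55
eef_pos: [538.2, 169.4, 91.3]
tool_rot: [178.9, -60.8, 99.7]
force: [-9.0, -13.0, 19.8]
width: 47.5
finger_force: 67.5
```

```bash
python3 -m inch '[[[45,2.6,0,-1.5,0,0,0],[45,0,0,0,0,0,0]]]' 
python3 -m inch '[[[60,0,0,0,0,0,0],[85,0,0,0,0,0,0],[85,0,0,0,0,0,0],[85,0,0,0,0,0,0],[85,0,0,0,0,0,0],[85,0,0,0,0,0,0]]]'
python3 -m inch '[[[85,0,0,-15,0,0,0],[85,0,0,-30,0,0,0],[85,0,0,-38,0,0,0],[85,0,0,-38,0,0,0],[85,0,0,-38,0,0,0],[85,0,0,-20,0,0,0],[85,0,0,0,0,0,0]]]'
python3 - <<'E'
from plan import *
go(tcp(0,0,65))
c=vision.read_camera("top"); P=cloud(c); np.savez("top2.npz",**c); z=P[...,2]
m=np.zeros(z.shape,bool); m[165:240,220:280]=1
m&=(z>136)&(z<148); L=(P-seat)@yc; X=(P-seat)@xc; m&=(abs(L)<40)&(abs(X)<40); print(m.sum(),"spigot seat xy",X[m].mean(),L[m].mean(),z[m].mean())
m=(z>95)&(z<120)&(abs(L)<45)&(abs(X)<45); print(m.sum(),cv2.minAreaRect(np.c_[X[m],L[m]].astype(np.float32)))
im=vision.read_camera("side")["image"]; a=cv2.resize(im[180:400,130:430],None,fx=2,fy=2); save("side2",a)
E
```

```text
time: 11.72
eef_pos: [538.2, 169.7, 91.7]
tool_rot: [179.1, -60.6, 99.5]
force: [-2.5, -5.7, 6.3]
width: 47.4
finger_force: 66.1
time: 12.22
eef_pos: [537.4, 170.2, 90.0]
tool_rot: [179.3, -60.6, 99.3]
force: [-0.5, -0.6, 0.2]
width: 84.7
finger_force: 0.0
time: 12.8
eef_pos: [562.6, 10.6, 181.2]
tool_rot: [178.7, -60.3, 99.5]
force: [1.1, 0.0, -0.2]
width: 85.3
finger_force: 0.0
pos [562.6  10.6 181.2] rpy [178.7 -60.3  99.5] q [-31.8, 31.7, 80.0, 45.0, 109.6, -41.6] F [ 1.1  0.  -0.2] w 85.3 ff 0.0 t 12.8
tool shift [  0.6  -0.8 185.3]
133 spigot seat xy 0.1990273809225484 -5.086496352095231 143.24177517620114
222 ((0.41405677795410156, -5.052984237670898), (50.02579116821289, 50.26420593261719), 0.06776327639818192)
```

View pics/side2.png

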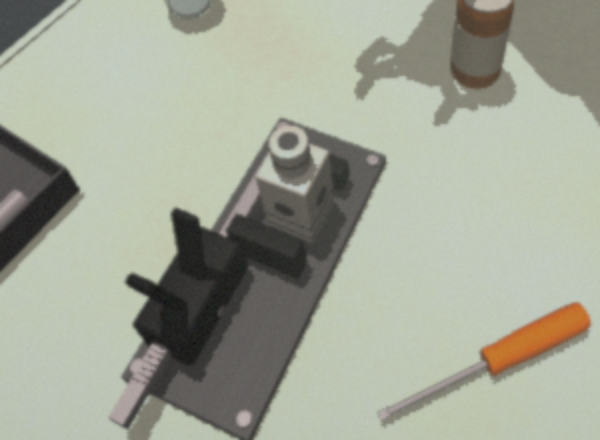

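The pump stands upright and square: measured in the seat frame it is at x 0.3 mm, y −5 mm. Next I'll turn the tool to point down, shut the fingers and go to the trigger.

```bash
python3 -m inch '[[[60,12,0,-7,0,-6,0],[30,22,0,-16,0,-6,0],[0,20,0,-20,0,-6,0],[0,0,0,0,0,-6,0],[0,0,0,0,0,-6,0],[0,0,0,0,0,-6,0],[0,0,0,0,0,-6,0],[0,0,0,0,0,-6,0],[0,0,0,0,0,-6,0],[0,0,0,0,0,-5.7,0],[0,0,0,0,0,0,0],[0,0,0,0,0,0,0]]]'
python3 - <<'E'
from plan import *
o=seat+36*yc; o[2]=0
go(o+45*xc+26*yc+[0,0,215], E('z',98.5)*E('x',180))
c=dict(np.load("top2.npz")); P=cloud(c); w=P-o; X=w@xc; L=w@yc; z=P[...,2]
m=(z>100)&(z<170)&(X>20)&(X<70)&(L>30)&(L<140)
for a,b in((30,82),(82,140)):
  for h in (100,115,130,140):
    k=m&(L>a)&(L<b)&(z>h); 
    if k.sum()>3: print(a,h,k.sum(),"L",np.percentile(L[k],[5,50,95]).round(1),"X",np.percentile(X[k],[5,50,95]).round(1),"zmax",np.percentile(z[k],95).round(1))
E
```

```text
time: 13.9
eef_pos: [559.3, 16.3, 246.4]
tool_rot: [179.7, -1.0, 99.0]
force: [0.2, -0.4, 0.5]
width: -0.0
finger_force: 0.0
pos [559.3  16.3 246.4] rpy [179.7  -1.   99. ] q [-4.3, 0.4, 89.3, 1.0, 90.2, -13.2] F [ 0.2 -0.4  0.5] w -0.0 ff 0.0 t 13.9
tool shift [217.6  48.5  35.4]
turn [ 0.3 -1.   0.5]
30 100 33 L [47.8 51.2 59.7] X [32.8 42.8 53.6] zmax 147.4
30 115 30 L [47.8 50.9 55.6] X [32.8 43.  53.6] zmax 147.5
30 130 29 L [47.8 50.9 54.8] X [33.3 43.2 53.6] zmax 147.5
30 140 27 L [47.8 50.9 54.4] X [35.  45.1 53.7] zmax 147.5
82 100 100 L [ 98.6 105.  114.8] X [33.1 43.1 54.2] zmax 148.4
82 115 78 L [101.6 106.9 115. ] X [33.1 42.9 54. ] zmax 148.8
82 130 56 L [104.4 108.6 115.2] X [33.1 43.  53.8] zmax 149.6
82 140 38 L [105.5 110.3 115.4] X [34.7 42.9 54. ] zmax 150.6
```

```bash
python3 -m inch '[[[0,18,4,0,0,0,0],[0,34,8,0,0,-1,0.5],[0,34,8,0,0,0,0],[0,34,8,0,0,0,0],[0,34,8,5,0,0,0],[0,34,8,5,0,0,0],[0,20,3.5,5,0,0,0],[0,9.6,1,10,0,0,0],[0,0,0,20,0,0,0],[0,0,0,0,0,0,0],[0,0,0,0,0,0,0]]]'
python3 - <<'E'
from plan import *
o=seat+36*yc; o[2]=0
go(o+45*xc+26*yc+[0,0,128], E('z',98.5)*E('x',180))
E
```

```text
time: 14.82
eef_pos: [576.0, 234.1, 200.4]
tool_rot: [180.0, 0.1, 98.1]
force: [0.4, -0.1, 0.6]
width: -0.1
finger_force: 0.0
pos [576.  234.1 200.4] rpy [1.80e+02 1.00e-01 9.81e+01] q [17.5, 11.2, 82.6, -0.1, 86.2, 9.4] F [ 0.4 -0.1  0.6] w -0.1 ff 0.0 t 14.82
tool shift [ 5.8 -1.9 72.4]
turn [ 0.   0.1 -0.4]
```

```bash
python3 -m inch '[[[0,0,-1,18,0,0,0],[0,0,-1,28,0,0,0],[0,0,0,20,0,0,0],[0,0,0,6,0,0,0],[0,10,0,0,0,0,0],[0,0,0,0,0,0,0]]]'
python3 -m inch '[[[0,10,0,0,0,0,0],[0,10,0,0,0,0,0],[0,0,0,0,0,0,0]]]'
python3 -m inch '[[[0,10,0,0,0,0,0],[0,10,0,0,0,0,0],[0,0,0,0,0,0,0]]]'
python3 -m inch '[[[0,8,0,0,0,0,0],[0,0,0,0,0,0,0]]]'
```

```text
time: 15.32
eef_pos: [574.7, 246.3, 132.4]
tool_rot: [179.6, 0.0, 98.1]
force: [0.1, -0.9, 0.5]
width: -0.2
finger_force: 0.0
time: 15.57
eef_pos: [571.9, 267.8, 132.8]
tool_rot: [179.5, 0.0, 98.3]
force: [0.2, 0.0, -0.6]
width: 0.1
finger_force: 0.0
time: 15.82
eef_pos: [568.2, 287.3, 131.2]
tool_rot: [179.6, 0.1, 98.3]
force: [0.3, -0.3, -0.4]
width: 0.0
finger_force: 0.0
time: 15.98
eef_pos: [567.1, 294.2, 130.8]
tool_rot: [179.7, 0.1, 98.2]
force: [0.1, 0.1, -0.0]
width: -0.1
finger_force: 0.0
```

```bash
python3 - <<'E'
from plan import *
im=vision.read_camera("side")["image"]; a=cv2.resize(im[220:400,150:350],None,fx=3,fy=3); save("side3",a)
E
```

```text
(no output)
```

View pics/side3.png

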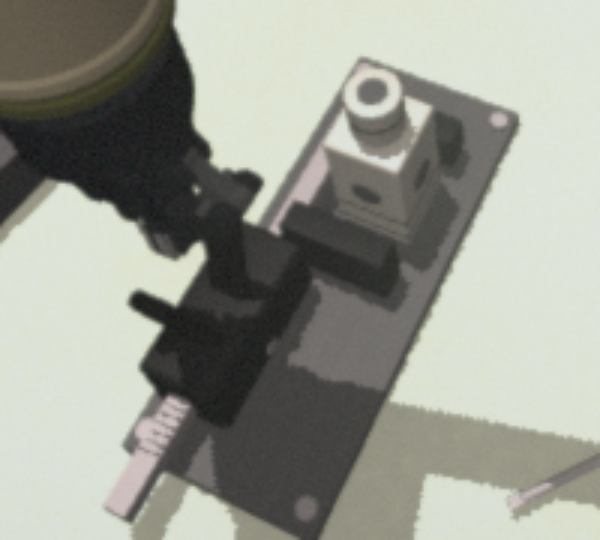

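```bash
python3 - <<'E'
from plan import *
c=vision.read_camera("side"); P=cloud(c)
def pr(X): 
    v=c["K"]@(c["R"]@np.array(X)+c["t"]); v=v[:2]/v[2]; return ((v-[150,220])*3).round(0)
s=monitor.state(); T=s["eef_pos"]; o=seat+36*yc; o[2]=0
print("tcp",pr(T),"tip",pr(T-[0,0,11])); 
for L in(48,92): print("trig top at",L,pr(o+45*xc+L*yc+[0,0,146]))
print("handle top",pr(o+45*xc+112*yc+[0,0,148]))
for a,b in((225,225),(235,260),(240,185),(165,240),(150,300),(200,200)):
    w=P[220+b//3,150+a//3]; print((a,b),w.round(0),((w-o)@xc).round(0),((w-o)@yc).round(0))
print(s["joint_torque"].round(1),s["q"].round(1))
E
```

```text
tcp [184. 253.] tip [189. 262.]
trig top at 48 [215. 189.]
trig top at 92 [167. 262.]
handle top [143. 296.]
(225, 225) [507. 298. 238.] -12.0 94.0
(235, 260) [556. 275. 103.] 33.0 64.0
(240, 185) [512. 281. 243.] -10.0 77.0
(165, 240) [559. 302. 171.] 40.0 90.0
(150, 300) [558. 324. 145.] 42.0 112.0
(200, 200) [542. 286. 206.] 21.0 77.0
[  0.5 -63.1 -48.8   0.1  -0.    0.1] [22.8 16.  84.4 -0.2 79.3 14.7]
```

```bash
python3 - <<'E'
from plan import *
c=vision.read_camera("wrist"); P=cloud({k:c[k] for k in c if k not in("R","t")}); o=seat+36*yc; o[2]=0
X=(P-o)@xc; L=(P-o)@yc; z=P[...,2]; ok=c["range_z"]>0
for lo in range(70,160,10):
    m=ok&(z>lo)&(z<lo+10)&(X>28)&(X<60)&(L>20)&(L<140); l=L[m]; h,e=np.histogram(l,np.arange(20,141,8)); print(lo,h)
im=c["image"]; save("w3",im)
E
```

```text
70 [  0   0   0   0   0   2 205   0   0   0   4   0   0   0   0]
80 [  0   0   0   0   0 125 105   0   0   0  25   0   0   0   0]
90 [  0   0   0   0   0 228   0   0   0   0   1  26   0   0   0]
100 [ 0  0  0  0  0 76  0  0  0  0  0 30  0  0  0]
110 [ 0  0  0  0  0  0  0  0  0  0  0 31  0  0  0]
120 [ 0  0  0  0  0  0  0  0  0  0  0 33  1  0  0]
130 [ 0  0  0  0  0  0  0  0  0  0  0  5 65  0  0]
140 [  0   0   0   0   0   0   0   0  11   0   0 492 202   0   0]
150 [  0   0   0   0   0   0   0   0 342   0   0   0   0   0   0]
```

View pics/w3.png

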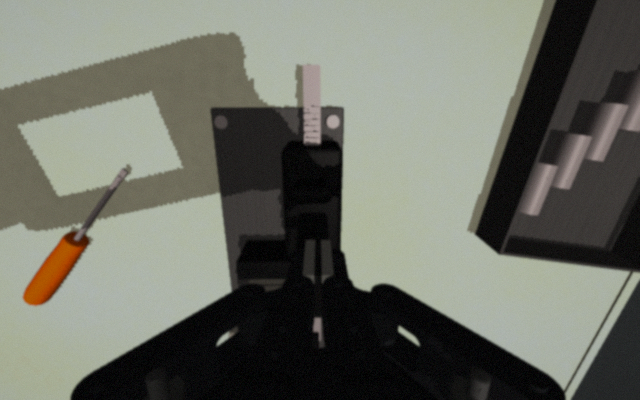

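```bash
python3 - <<'E'
from plan import *
c=vision.read_camera("wrist"); P=cloud({k:c[k] for k in c if k not in("R","t")}); s=monitor.state()
Rn=E('xyz',s["tool_rot"]); Q=(P-s["eef_pos"])@Rn.as_matrix()
m=(c["range_z"]>0)&(abs(Q[...,0])<25)&(abs(Q[...,1])<20)&(Q[...,2]>-60)&(Q[...,2]<25)
for lo in range(-60,25,6):
    k=m&(Q[...,2]>=lo)&(Q[...,2]<lo+6)
    if k.sum(): print(lo,k.sum(),"x",np.percentile(Q[k][:,0],[2,50,98]).round(0),"y",np.percentile(Q[k][:,1],[2,98]).round(0))
c=vision.read_camera("side"); P=cloud(c); Q=(P-s["eef_pos"])@Rn.as_matrix()
m=(abs(Q[...,0])<25)&(abs(Q[...,1])<25)&(Q[...,2]>-60)&(Q[...,2]<25)
for lo in range(-60,25,6):
    k=m&(Q[...,2]>=lo)&(Q[...,2]<lo+6)
    if k.sum(): print("side",lo,k.sum(),"x",np.percentile(Q[k][:,0],[2,50,98]).round(0),"y",np.percentile(Q[k][:,1],[2,98]).round(0))
E
```

```text
-60 407 x [-7. 12. 14.] y [-19.  18.]
-54 546 x [-10.   9.  12.] y [-7.  6.]
-48 397 x [ 7. 11. 12.] y [-14.  12.]
-42 374 x [ 7.  8. 12.] y [-14.  13.]
-36 319 x [ 7.  8. 12.] y [-14.  13.]
-30 280 x [ 7. 11. 12.] y [-13.  12.]
-24 109 x [ 7. 11. 12.] y [-12.  10.]
-18 1 x [10. 10. 10.] y [4. 4.]
18 23 x [-17. -16. -15.] y [-16. -10.]
24 8 x [-18. -16. -15.] y [-17. -11.]
side -60 11 x [ 7. 10. 12.] y [-14.   6.]
side -54 12 x [ 6. 11. 11.] y [-11.   6.]
side -48 21 x [ 7. 10. 11.] y [-13.   5.]
side -42 25 x [ 6.  9. 11.] y [-14.   6.]
side -36 22 x [ 4.  9. 11.] y [-14.   4.]
side -30 22 x [ 4. 10. 11.] y [-13.   5.]
side -24 7 x [ 7.  9. 10.] y [-7. -2.]
side 0 10 x [-24. -21. -19.] y [-16. -12.]
side 6 16 x [-24. -19. -18.] y [-16.  -7.]
side 12 27 x [-24. -18.  24.] y [-16.   0.]
side 18 35 x [-21. -17.  25.] y [-16.   5.]
side 24 6 x [-18. -16. -15.] y [-15.   2.]
```

Both cameras show that the shut fingertips end about 20 mm behind the TCP, at z≈151 mm, so the push passed just over the 147 mm trigger. I'll go back and start again 30 mm lower.

```bash
python3 -m inch '[[[0,0,0,-12,0,0,0],[0,-30,0,0,0,0,0],[0,-30,0,0,0,0,0],[0,0,0,0,0,0,0],[0,0,0,20,0,0,0],[0,0,0,22,0,0,0],[0,8,0,0,0,0,0],[0,0,0,0,0,0,0]]]'
python3 -m inch '[[[0,10,0,0,0,0,0],[0,10,0,0,0,0,0],[0,0,0,0,0,0,0]]]'
python3 -m inch '[[[0,10,0,0,0,0,0],[0,10,0,0,0,0,0],[0,0,0,0,0,0,0]]]'
```

```text
time: 16.9
eef_pos: [573.7, 242.1, 100.4]
tool_rot: [179.8, 0.1, 98.2]
force: [0.5, 0.2, 0.7]
width: 0.2
finger_force: 0.0
time: 17.15
eef_pos: [573.0, 263.7, 103.1]
tool_rot: [179.5, 0.1, 98.3]
force: [1.4, -2.0, 2.0]
width: -0.4
finger_force: 1.1
time: 17.4
eef_pos: [570.0, 282.8, 102.3]
tool_rot: [179.5, 0.1, 98.2]
force: [2.2, -3.6, 4.2]
width: -0.3
finger_force: 2.3
```

```bash
python3 -m inch '[[[0,8,0,0,0,0,0],[0,0,0,0,0,0,0]]]'
python3 -m inch '[[[0,6,0,0,0,0,0],[0,0,0,0,0,0,0]]]'
python3 -m inch '[[[0,4,0,0,0,0,0],[0,0,0,0,0,0,0]]]'
```

```text
time: 17.57
eef_pos: [568.8, 289.7, 101.6]
tool_rot: [179.6, 0.1, 98.2]
force: [2.8, -3.9, 3.5]
width: -0.2
finger_force: 2.5
time: 17.73
eef_pos: [567.8, 294.9, 101.0]
tool_rot: [179.6, 0.1, 98.2]
force: [4.8, -4.5, 2.6]
width: -0.2
finger_force: 2.6
time: 17.9
eef_pos: [567.6, 296.7, 100.9]
tool_rot: [179.6, 0.3, 98.1]
force: [3.3, -10.6, 2.1]
width: -0.2
finger_force: 5.5
```

```bash
python3 -m inch '[[[0,-29,0,0,0,0,0],[0,-29,0,0,0,0,0],[0,0,0,0,0,0,0],[0,0,0,0,0,0,0],[0,20,0,0,0,0,0],[0,18,0,0,0,0,0],[0,12,0,0,0,0,0],[0,7,0,0,0,0,0],[0,1,0,0,0,0,0],[0,0,0,0,0,0,0]]]'
python3 - <<'E'
from plan import *
c0=dict(np.load("top2.npz")); c=vision.read_camera("top"); go(seat)
for k in (c0,c):
    P=cloud(k); z=P[...,2]; w=P-seat; X=w@xc; L=w@yc
    m=(z>42)&(z<58)&(L>-80)&(L<-15)&(X<42)&(X>-30); print(m.sum(),"jaw",np.percentile(L[m],[3,50,97]).round(1) if m.sum() else "")
    m=(z>95)&(z<120)&(abs(L)<45)&(abs(X)<45); print("pump",cv2.minAreaRect(np.c_[X[m],L[m]].astype(np.float32)) if m.sum()>5 else m.sum())
E
```

```text
time: 18.73
eef_pos: [566.7, 296.6, 100.0]
tool_rot: [179.8, 0.4, 98.2]
force: [2.3, -14.3, -0.2]
width: -0.0
finger_force: 7.2
pos [566.7 296.5 100. ] rpy [179.8   0.4  98.2] q [23.3, 17.8, 85.6, -0.5, 76.5, 15.2] F [  2.  -14.1   0.6] w 0.2 ff 6.9 t 18.78
tool shift [-119.2  -46.6   88.6]
212 jaw [-58.2 -47.6 -28. ]
pump ((0.41405677795410156, -5.052984237670898), (50.02579116821289, 50.26420593261719), 0.06776327639818192)
200 jaw [-48.5 -38.7 -27. ]
pump ((0.46973609924316406, -3.8904285430908203), (49.82279586791992, 50.15345001220703), 0.3488996922969818)
```

The jaw has advanced about 10 mm and has just reached the pump. I'll keep squeezing.

```bash
python3 -m inch '[[[0,-29,0,0,0,0,0],[0,-29,0,0,0,0,0],[0,0,0,0,0,0,0],[0,0,0,0,0,0,0],[0,20,0,0,0,0,0],[0,18,0,0,0,0,0],[0,12,0,0,0,0,0],[0,7,0,0,0,0,0],[0,1,0,0,0,0,0],[0,0,0,0,0,0,0]]]'
python3 -m inch '[[[0,-29,0,0,0,0,0],[0,-29,0,0,0,0,0],[0,0,0,0,0,0,0],[0,0,0,0,0,0,0],[0,20,0,0,0,0,0],[0,18,0,0,0,0,0],[0,12,0,0,0,0,0],[0,7,0,0,0,0,0],[0,1,0,0,0,0,0],[0,0,0,0,0,0,0]]]'
cat > chk.py <<'E'
from plan import *
c=vision.read_camera("top"); go(seat)
P=cloud(c); z=P[...,2]; w=P-seat; X=w@xc; L=w@yc
m=(z>42)&(z<58)&(L>-80)&(L<-18)&(X<20)&(X>-30); print(m.sum(),"jaw",np.percentile(L[m],[3,50,97]).round(1) if m.sum() else "")
m=(z>95)&(z<120)&(abs(L)<45)&(abs(X)<45); print("pump",cv2.minAreaRect(np.c_[X[m],L[m]].astype(np.float32)) if m.sum()>5 else m.sum())
m=(z>136)&(z<150)&(abs(L)<35)&(abs(X)<30); print("spigot",m.sum(),X[m].mean(),L[m].mean(),z[m].mean())
E
python3 chk.py
```

```text
time: 19.62
eef_pos: [566.9, 296.8, 100.2]
tool_rot: [179.7, 0.4, 98.2]
force: [2.5, -16.4, 1.7]
width: -0.1
finger_force: 8.1
time: 20.45
eef_pos: [566.9, 296.9, 100.3]
tool_rot: [179.7, 0.5, 98.2]
force: [2.2, -17.1, 2.3]
width: 0.1
finger_force: 8.5
pos [566.9 296.9 100.3] rpy [179.7   0.4  98.2] q [23.3, 17.8, 85.5, -0.5, 76.5, 15.3] F [  2.4 -17.    1.5] w 0.2 ff 8.3 t 20.5
tool shift [-119.4  -46.9   89. ]
134 jaw [-38.5 -28.8 -19.1]
pump ((0.8459014892578125, 6.002824783325195), (50.73744583129883, 50.23202133178711), 0.1866665482521057)
spigot 135 0.10152114569642284 5.936705515415468 143.33537125099696
```

```bash
python3 -m inch '[[[0,-29,0,0,0,0,0],[0,-29,0,0,0,0,0],[0,0,0,0,0,0,0],[0,0,0,0,0,0,0],[0,20,0,0,0,0,0],[0,18,0,0,0,0,0],[0,12,0,0,0,0,0],[0,6.5,0,0,0,0,0],[0,1,0,0,0,0,0],[0,0,0,0,0,0,0]]]'
python3 -m inch '[[[0,-29,0,0,0,0,0],[0,-28.5,0,0,0,0,0],[0,0,0,0,0,0,0],[0,0,0,0,0,0,0],[0,20,0,0,0,0,0],[0,18,0,0,0,0,0],[0,12,0,0,0,0,0],[0,6,0,0,0,0,0],[0,1,0,0,0,0,0],[0,0,0,0,0,0,0]]]'
python3 chk.py
```

```text
time: 21.33
eef_pos: [566.9, 296.8, 100.3]
tool_rot: [179.7, 0.4, 98.2]
force: [2.8, -15.7, 0.9]
width: -0.1
finger_force: 8.0
time: 22.17
eef_pos: [567.1, 296.5, 100.3]
tool_rot: [179.7, 0.4, 98.2]
force: [3.3, -14.2, 0.5]
width: -0.0
finger_force: 7.5
pos [567.1 296.5 100.3] rpy [179.7   0.4  98.2] q [23.3, 17.7, 85.6, -0.5, 76.5, 15.2] F [  3.  -14.7  -0. ] w 0.1 ff 7.3 t 22.22
tool shift [-119.1  -47.1   88.8]
98 jaw [-33.5 -26.1 -18.9]
pump ((0.6290626525878906, 11.355854034423828), (50.38528823852539, 50.53342819213867), 0.1528850495815277)
spigot 134 0.37310374509174515 11.279058146999622 143.55441627254794
```

```bash
python3 -m inch '[[[0,-29,0,0,0,0,0],[0,-28,0,0,0,0,0],[0,0,0,0,0,0,0],[0,0,0,0,0,0,0],[0,20,0,0,0,0,0],[0,18,0,0,0,0,0],[0,8,0,0,0,0,0],[0,0,0,0,0,0,0],[0,0,0,0,0,0,0]]]'
python3 -m inch '[[[0,4,0,0,0,0,0],[0,0,0,0,0,0,0],[0,0,0,0,0,0,0]]]'
python3 -m inch '[[[0,7.5,0,0,0,0,0],[0,0,0,0,0,0,0]]]'
python3 -m inch '[[[0,-29,0,0,0,0,0],[0,-28.5,0,0,0,0,0],[0,0,0,0,0,0,0],[0,0,0,0,0,0,0],[0,20,0,0,0,0,0],[0,18,0,0,0,0,0],[0,8,0,0,0,0,0],[0,4,0,0,0,0,0],[0,0,0,0,0,0,0]]]'
python3 -m inch '[[[0,8,0,0,0,0,0],[0,0,0,0,0,0,0]]]'
```

```text
time: 22.97
eef_pos: [568.5, 288.1, 101.0]
tool_rot: [179.6, 0.2, 98.3]
force: [2.4, -6.3, 1.8]
width: 0.1
finger_force: 3.6
time: 23.22
eef_pos: [567.9, 291.2, 100.8]
tool_rot: [179.6, 0.2, 98.2]
force: [2.9, -7.9, 0.6]
width: 0.2
finger_force: 4.0
time: 23.38
eef_pos: [567.1, 296.5, 100.2]
tool_rot: [179.7, 0.4, 98.2]
force: [4.1, -15.8, 1.3]
width: -0.1
finger_force: 7.8
time: 24.13
eef_pos: [567.8, 292.0, 100.7]
tool_rot: [179.6, 0.2, 98.3]
force: [2.8, -8.0, 1.6]
width: -0.1
finger_force: 4.1
time: 24.3
eef_pos: [567.1, 296.7, 100.2]
tool_rot: [179.7, 0.5, 98.2]
force: [3.1, -16.9, 1.4]
width: 0.1
finger_force: 8.4
```

The force at y = 292 mm is now 8 N, against about 4 N in the first squeeze, so the jaw presses on the part. I'll retract, check and hand in.

```bash
python3 -m inch '[[[0,-29,0,0,0,0,0],[0,-30,0,0,0,0,0],[0,0,0,0,0,0,0],[0,0,0,-20,0,0,0],[0,0,0,-35,0,0,0],[0,0,0,-35,0,0,0],[0,-35,-10,-20,0,0,0],[0,-35,-10,0,0,0,0],[0,-35,-10,0,0,0,0],[0,-35,-10,0,0,0,0],[0,0,0,0,0,0,0],[0,0,0,0,0,0,0]]]'
python3 chk.py
python3 - <<'E'
from plan import *
o=seat+36*yc; o[2]=0
c=vision.read_camera("side"); P=cloud(c); w=P-o; X=w@xc; L=w@yc; z=P[...,2]
m=(z>125)&(z<155)&(X>25)&(X<65)&(L>30)&(L<85); print("trigger top y",np.percentile(L[m],[5,50,95]).round(1) if m.sum() else m.sum())
save("side4",cv2.resize(c["image"][180:400,130:430],None,fx=2,fy=2))
E
```

```text
time: 25.3
eef_pos: [554.8, 96.1, 211.3]
tool_rot: [179.6, 0.1, 98.1]
force: [-0.3, 0.4, -0.0]
width: 0.2
finger_force: 0.0
pos [554.9  97.2 211.2] rpy [179.6   0.   98.2] q [4.7, 1.5, 91.9, -0.0, 86.3, -3.4] F [-0.2  0.1 -0.1] w 0.2 ff 0.0 t 25.35
tool shift [ 76.   -7.4 199.1]
31 jaw [-33.1 -25.3 -18.9]
pump ((-17.79540252685547, 11.670716285705566), (49.73625946044922, 14.608308792114258), 86.85348510742188)
spigot 10 -13.662589457588535 11.206824791615363 142.74790405375614
trigger top y [50.8 56.4 59.8]
```

View pics/side4.png

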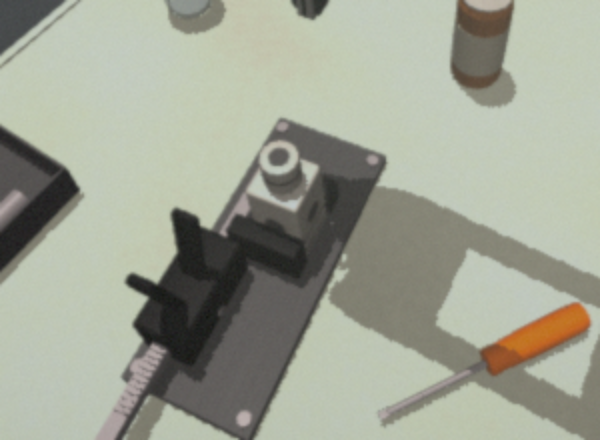

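The pump at (285,190) stands upright and square against the fixed jaw (265,240), with the sliding jaw behind it. The trigger tip is back at rest at (182,212), and the robot is clear of everything.

```bash
python3 -c "
from rig import ctrl; print(ctrl.close_job())"
```

```text
the job is handed in; nothing more can be done
None
```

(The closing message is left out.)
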